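# Blank off the supply inlet with its bayonet cap

### The job

The motor board has been unplugged for wiring work: close its red supply inlet with the loose red protective cap so that nobody can plug it in. Set the cap over the collar, feel for where its lugs drop into the slots, push it down against the spring seal and turn it clockwise to the stop so that it springs up into its locking notches, then let go. Never force it (100 N would break the lugs), and do not shift or knock over the other loose things on the table.

Things in the scene. Friction and masses are not known exactly. Their poses are not given: they have to be found in the camera images.
- cap: The loose red protective cap, about 160 g: an upside-down cup, outer diameter 84 mm, 25 mm high, plus a grip rib on top. Origin: centre of the skirt's lower edge; z up; x runs along the rib and the white mark is at the +x end. The skirt is 76 mm wide inside and 20 mm deep to its flat ceiling. Starts upright on the table, at any yaw, either in front of or beyond the contactor.
- cap_rib (a point): Centre of the top edge of the cap's straight grip rib, 49 mm above the cap's origin. The rib is 64 mm long (along the cap's x), 14 mm thick and stands 24 mm above the flat cap. Axes as the cap's.
- cap_lug (a point): Centre of the lug under the white mark, at the cap's +x. Three black lugs, 120 degrees apart, inside the skirt's lower edge: each 10 mm wide along the circle, 5 mm high (0 to 5 mm above the cap's origin), reaching inwards from the skirt to 32.5 mm from the axis. Axes as the cap's.
- inlet: The red supply inlet on the cream board, fixed: a round grey flange, 112 mm across, 10 mm thick. Origin: centre of its underside, on the board, 40 mm above the table; z up; x parallel to the board's x. On it stands a fixed collar on the same axis. Cap origin above this origin: 46 mm with lugs on the rim, about 43 mm loose in the gaps on the spring, under 35 mm to pass the humps, 38 mm locked.
- inlet_top (a point): Centre of the top edge of the collar's black tube, 52 mm above the inlet's origin. The tube is 62 mm across, its top 4 mm bevelled, with brass pins inside. The cap's lugs pass round it with 1.5 mm of play. Axes as the inlet's.
- inlet_rim (a point): On the axis, level with the top of the collar's red rim, 46 mm above the inlet's origin. The rim (73 mm across) has three gaps, the slot mouths, 120 degrees apart and 14 mm wide. The collar was clamped by hand: one gap lies within 0.4 rad, either way, of the inlet's +x. No pose shows where (this point's axes are the inlet's); gaps can be seen from above or felt.
- inlet_notch (a point): On the axis, level with the notch roofs, 43 mm above the inlet's origin. Clockwise (from above) from each gap the slot runs under the rim: first under a hump (underside 3 mm lower, at 40 mm), then up into a notch, then to a stop wall. Anticlockwise of the gap is a wall. Turn from gap to lock: 0.71 to 0.88 rad clockwise, the end being the stop; let go there and the cap springs up into the notches.
- seal (a joint): Pale spring-loaded seal ring in the collar; value: how far it is pressed down, m, 0 to 0.012. Its top, 64 mm above the inlet's origin when free, meets the cap's ceiling when the cap's origin is 44 mm above the inlet's, and pushes the cap up with 1.4 N per mm from there: 13 N under the hump (0.009), 8 N when locked (0.006). A push of 15 to 20 N and 0.5 N m at the stop are ample.
- board: The cream motor supply board, fixed, 300 mm (x) by 360 mm (y), top face 40 mm above the table; origin: centre of its underside; x points away from the robot at yaw 0. The two inlets stand on its +y half (y = 95 mm), 75 mm nearer and 75 mm farther than its middle, red in either place; a grey motor, up to 126 mm above the board, stands on the -y half.
- inlet_blue: The smaller blue inlet beside the red one, fixed and already closed with its own blue cap: 74 mm high, flange 88 mm across; origin: centre of its underside, on the board. Not part of the job.
- contactor: A loose black and grey contactor, 75 x 45 x 85 mm, standing on the table near the cap; origin: centre of its underside. Bystander.
- meter: A loose yellow multimeter lying on the table, 150 x 75 x 45 mm; origin: centre of its underside. Bystander.
- screwdriver: A loose screwdriver lying on the table; its origin lies in it. Bystander.
- tape: A loose green roll of tape lying flat, 68 mm across, 19 mm high; origin: centre of its underside. Bystander.
- tray: A loose blue two-part tray, 130 x 90 x 30 mm; origin: centre of its underside. Bystander.
- breaker: A loose white three-pole breaker, 80 x 54 x 83 mm; origin: centre of its underside. Bystander.
Things that resemble listed ones, but are neither listed nor needed, are in the scene too. Of the things shaped like the cap, the red one is meant.

How it is judged:
At the end, for the whole second after the job is handed in: The red cap is locked in its notches: its origin is 36.5 to 39.5 mm above the inlet's (held up against the notch roofs by the spring; a cap not pushed in, not turned or stopped under the hump sits higher or lower), within 4 mm of the inlet's axis, tilted less than 2 degrees, at rest and released (z of cap in the frame of inlet between 0.0365 and 0.0395 m and horizontal distance between cap and inlet below 0.004 m and angle between cap's own z axis and vertical below 0.035 rad and linear speed of cap below 0.01 m/s and angular speed of cap below 0.1 rad/s); the robot touches nothing.
It fails at once if a loose bystander is shifted by more than 25 mm or tipped over (distance of any of contactor, meter, screwdriver, tape, tray, breaker from where it was at the start of the episode above 0.025 m or angle between any of contactor, breaker's own z axis and vertical above 0.5 rad).
It fails at once if the cap is forced against the inlet with more than 100 N (contact force between cap and inlet above 100 N).
It also fails if it takes over 64 s, if anything falls off the work surface, if the arm or the gripper's body presses on something with over 40 N, if the wrist force passes 120 N, or if a joint passes its speed limit or range.

### The arm

A 7-joint arm with a two-finger parallel gripper is mounted at the origin on the work surface. World frame = base frame: x ahead of the robot, y to its left, z up, the work surface at z = 0. Lengths are in m, angles in rad, forces in N, time in s.
With the tool pointing down it reaches from about 0.425 to 0.925 m from the base axis. Payload 6.8 kg.
Tool frame: the origin (TCP) lies between the finger pads; the fingertips stand r.tip_reach ahead of it and the grasp point (between the pads) lies 11 mm behind it (r.tip_reach is the distance from the TCP to the fingertips, in m); z points along the fingers, y is the direction in which the jaws open and shut (so a half turn about z gives the same grasp; the last joint's range is limited). The gripper opens to 85 mm and grips with 20 to 120 N. Pads are 22 mm wide; open, the fingers measure 114 mm over their backs; the gripper's body (76 mm by 85 mm) begins 54 mm behind the grasp point. The pads swing forward as they close: fully open they stand 13 mm farther back than shut.
Start: joints at [1.009, 0.477, 0.022, 1.555, -0.011, 1.109, -0.083], TCP at [0.296, -0.607, 0.239] pointing down, gripper open.
Joint ranges: [-2.96, 2.96], [-0.34, 2.1], [-1.41, 1.46], [0.24, 2.44], [-1.37, 4.51], [0.17, 1.92], [-2.96, 2.96]. Speed limits (rad/s): [2.39, 2.39, 3.14, 3.14, 3.14, 3.14, 3.14].

### API

Orientations are given as a rotation vector (axis times angle).
In Python, from bench import r, eyes, spotter gives the robot as it stands.
- The arm moves only by the tool carry_out, never from a script. Its argument "series" is text: rows parted by semicolons, each of 5 numbers parted by spaces: the shift along the tool's x, y, z in cm, then the turn about the tool's z in rad, then the opening, from 0 (shut) to 1 (fully open). In form: x y z yaw gripper; .... A call has 1 to 8 rows; each row shifts and turns the commanded pose from where the row before left it, along the tool's axes as they then stand; what a row does not reach is not made up. A row lasts 1/8 s, in which the tool goes at most 62.5 mm and 10.7 degrees, less where a joint would pass 70% of its speed; a pose out of reach is approached as far as the arm can. A call with a gripper value outside its range is refused whole. The fingers move at their own pace and stop on an object; "grip_force" is the grip in N (left out, the last holds). Time passes only in rows, so rows that do not move let the fingers close. It gives the time, the measured TCP pose, the force and the opening at its end, in the units of the state.
- r.get_obs(): the state, without advancing time (a new reading comes with each control period).
- eyes.grab_frame(name): name is "scene" or "side" or "wrist"; returns a dict with "color" (420x560x3 uint8, blue, green, red), "intrinsics" (3x3 intrinsics, pixels), "R" (3x3) and "t" (3): a world point X has camera coordinates R X + t; the wrist camera has in their place "T_tool_cam" (4x4, takes a point from camera to tool coordinates, whose origin is the TCP and whose axes are the flange's). Camera axes: x right, y down, z forward; pixel columns grow to the right and rows downward; lengths in m; the calibration is good to about 2 mm. A picture is of the moment at which its call begins: read the wrist's pose just before it. There is no depth.
- r.hand_in(): hands the job in, once; it reports no verdict.
Trained networks look in a picture, given as the dict that the camera call returned (one of the last four; its "shot" number tells which), for a name from the list of things; names that differ only in an ending like _2 or _b are one class to them, and where a whole thing is asked for, a point or a joint stands for the part that bears it (a point fixed in the world has none). Each returns a list of dicts, best first, with "confidence" (0 to 1); they miss things now and then, are a little off and sometimes report something else, mostly with a low value. They report only what shows in the picture. A call takes as long as a camera call. They do not tell look-alikes from the thing itself.
- spotter.search_frame(picture, query): "uv" ([column, row] in pixels, amid what is visible of it).
- spotter.trace(picture, query): "pixels" (420x560 bool, what is visible of it) and "uv" ([column, row] in pixels, amid what is visible of it).
- spotter.mark_of(picture, query): "uv" ([column, row] in pixels: a listed point, or the origin of a listed thing).
The state is a dict: "clock": time; "joints": joint angles; "qvel": joint speeds; "tau": joint torques, N m; "tcp_pos": TCP position; "orientation": TCP orientation; "contact_force": force on the tool from outside, world axes, zero at the start; "moment": the same for the moment, N m; "grip_width": finger opening in m.
Only numpy, scipy, OpenCV 4.12 (cv2) and the standard library are available. Lean on these libraries where they do the work, as an engineer would, in place of code of your own. Each camera call takes 0.05 s, during which the arm holds its last target.

## Working session

There is one attempt and no reset: what is moved stays moved. The work goes in short steps, Python scripts to look and compute and a tool call to move; the robot and the scene stay as the last step left them, time stands still between calls to the robot, and variables do not carry over. Pictures are saved under pics/ and viewed, and the job is handed in when it is done.

Besides the shell and the picture viewer there is one more tool, called after "Request:" in YAML: its name, and indented under it one key for each argument. carry_out: Moves the arm, as the interface text tells. Its arguments: {"type":"object","properties":{"series":{"type":"string"},"grip_force":{"type":"number"}},"required":["series"]}

```bash
mkdir -p pics; ls; python3 - <<'E'
from bench import r, eyes, spotter
import cv2
o=r.get_obs(); print({k:(v if not hasattr(v,'round') else v) for k,v in o.items()}, r.tip_reach)
for n in ["scene","side","wrist"]:
    p=eyes.grab_frame(n); cv2.imwrite(f"pics/{n}0.png",p["color"])
    print(n,p["intrinsics"].tolist() if hasattr(p["intrinsics"],"tolist") else p["intrinsics"], p.get("R"),p.get("t"),p.get("T_tool_cam"))
    for q in ["cap","cap_rib","cap_lug","inlet","inlet_top","inlet_rim","contactor","inlet_blue"]:
        print(q,[( [round(float(x),1) for x in d["uv"]],round(d["confidence"],2)) for d in spotter.mark_of(p,q)][:4])
E
```

```text
pics
{'clock': 0.0, 'joints': array([ 1.0089022 ,  0.47782397,  0.02236601,  1.55642758, -0.01152424,
        1.10929636, -0.08312861]), 'qvel': array([ 0.00113016, -0.00110618, -0.00083435, -0.00019995,  0.00150235,
       -0.0019135 , -0.00051105]), 'tau': array([-7.50286254e-04, -5.96461880e+01,  1.60727162e+00, -2.81200951e+01,
        1.22983221e-02,  9.36351222e-03, -3.60451270e-05]), 'tcp_pos': array([ 0.29563792, -0.60618483,  0.23832028]), 'orientation': array([-3.05938272e+00, -7.06261943e-01,  8.37610596e-04]), 'contact_force': array([ 0.30866098, -0.59257278,  0.24208541]), 'moment': array([-0.08059306, -0.01897788, -0.00186924]), 'grip_width': 0.08511307602178689} 0.008
scene [[415.5863613019121, 0.0, 285.90623224506976], [0.0, 415.5863613019121, 213.14562950578116], [0.0, 0.0, 1.0]] [[ 0.58959928  0.80766735  0.00679277]
 [ 0.6492652  -0.46892918 -0.5987989 ]
 [-0.48044499  0.35746171 -0.80087061]] [-0.30444562 -0.28710943  1.45079566] None
cap [([108.3, 260.2], 0.94), ([155.9, 231.3], 0.74), ([170.8, 268.2], 0.63), ([234.0, 262.2], 0.56)]
cap_rib [([100.8, 250.3], 0.95
[... 1065 characters left out ...]
r [([255.6, 152.7], 0.72), ([295.2, 154.6], 0.16)]
inlet_blue [([286.9, 258.6], 0.88)]
wrist [[296.4228086683415, 0.0, 276.1929972315741], [0.0, 296.4228086683415, 204.15442031977437], [0.0, 0.0, 1.0]] None None [[-5.59140644e-05 -9.50717230e-01 -3.10059262e-01  7.94274490e-02]
 [ 9.99999697e-01  1.87772725e-04 -7.56090338e-04  3.93372567e-04]
 [ 7.77048784e-04 -3.10059210e-01  9.50716931e-01 -1.34767857e-01]
 [ 0.00000000e+00  0.00000000e+00  0.00000000e+00  1.00000000e+00]]
cap [([46.3, 53.1], 0.73), ([170.5, 103.4], 0.65)]
cap_rib [([152.4, 98.4], 0.6), ([12.4, 45.9], 0.55)]
cap_lug [([79.8, 63.1], 0.97), ([176.7, 72.3], 0.89)]
inlet []
inlet_top []
inlet_rim []
contactor []
inlet_blue []
```

View pics/scene0.png

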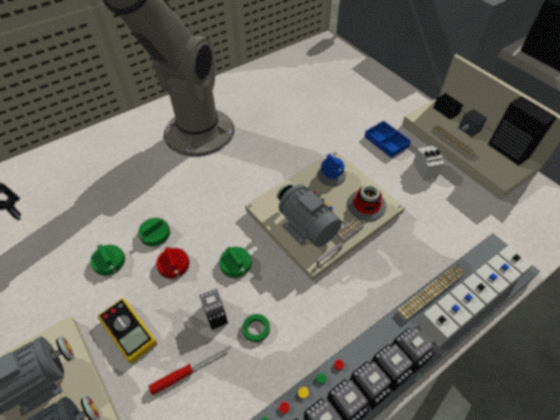

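View pics/side0.png

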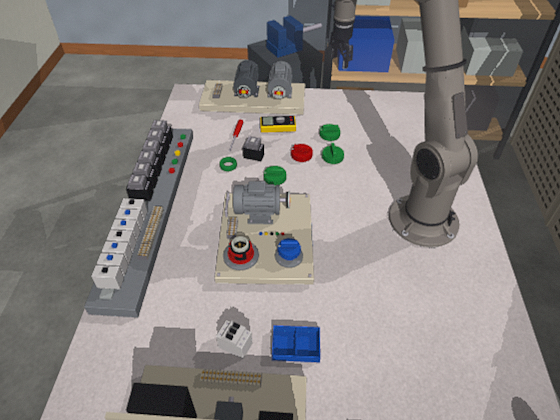

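View pics/wrist0.png

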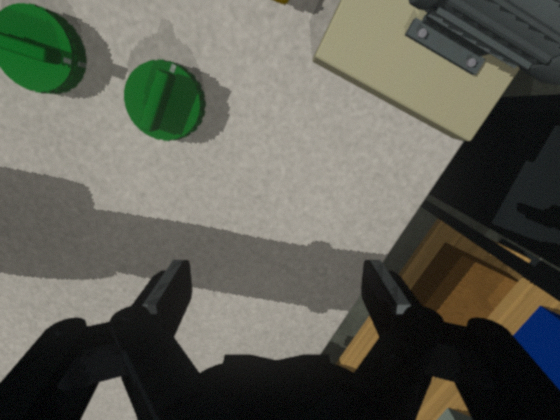

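Three green caps (scene pixels (108,260), (155,231) and (236,262)) are look-alikes. The only red one is at scene (173,262) and side (302,153), so it is the one meant. The open red inlet is at scene (368,200). I'll triangulate both and make one enlarged crop to confirm.

```bash
cat > h.py <<'E'
from bench import r, eyes, spotter
import cv2, numpy as np
from scipy.spatial.transform import Rotation as Rn
def P(p):
    return p["intrinsics"]@np.c_[p["R"],p["t"]]
def tri(pa,ua,pb,ub):
    X=cv2.triangulatePoints(P(pa),P(pb),np.array(ua,float).reshape(2,1),np.array(ub,float).reshape(2,1))[:,0]
    return X[:3]/X[3]
def ray(p,u):
    d=np.linalg.inv(p["intrinsics"])@np.array([u[0],u[1],1.]); return -p["R"].T@p["t"], p["R"].T@d
def onz(p,u,z):
    c,d=ray(p,u); return c+d*(z-c[2])/d[2]
def wrist():
    o=r.get_obs(); p=eyes.grab_frame("wrist")
    T=np.eye(4); T[:3,:3]=Rn.from_rotvec(o["orientation"]).as_matrix(); T[:3,3]=o["tcp_pos"]
    M=np.linalg.inv(T@p["T_tool_cam"]); p["R"]=M[:3,:3]; p["t"]=M[:3,3]
    return o,p
def proj(p,X):
    u=P(p)@np.r_[X,1]; return u[:2]/u[2]
E
python3 - <<'E'
from h import *
s=eyes.grab_frame("scene"); d=eyes.grab_frame("side")
Q=["cap","cap_rib","cap_lug","inlet","inlet_top","inlet_rim","inlet_blue","contactor","meter","tape","screwdriver"]
for q in Q:
    A=spotter.mark_of(s,q); B=spotter.mark_of(d,q)
    for a in A[:4]:
        for b in B[:5]:
            X=tri(s,a["uv"],d,b["uv"]); e=np.linalg.norm(proj(s,X)-a["uv"])+np.linalg.norm(proj(d,X)-b["uv"])
            if e<5: print(q,X.round(4),np.round(a["uv"]),np.round(b["uv"]),round(e,1),round(a["confidence"],2),round(b["confidence"],2))
def crop(p,u,n):
    c=p["color"];x,y=map(int,u);k=c[max(0,y-40):y+40,max(0,x-50):x+50]; return cv2.resize(k,(400,320),interpolation=cv2.INTER_CUBIC)
cv2.imwrite("pics/c1.png",np.vstack([np.hstack([crop(s,(173,262),0)[:300],crop(d,(302,153),0)[:300]]),np.hstack([crop(s,(368,200),0)[:300],crop(d,(240,250),0)[:300]])]))
E
```

```text
cap [ 0.5249 -0.1861  0.0015] [233. 265.] [276. 176.] 0.5 0.98 0.72
cap [ 0.3112 -0.3091  0.0044] [157. 234.] [332. 156.] 1.3 0.81 0.75
cap [ 0.3144 -0.449  -0.0045] [109. 259.] [330. 137.] 2.8 0.72 0.83
cap_rib [ 0.3291 -0.4547  0.0582] [102. 253.] [328. 123.] 0.9 0.85 0.66
cap_rib [ 0.528  -0.1821  0.0442] [233. 257.] [274. 168.] 0.0 0.85 0.75
cap_rib [ 0.4343 -0.3077  0.058 ] [172. 253.] [301. 145.] 0.2 0.7 0.79
cap_rib [ 0.3185 -0.3154  0.0656] [151. 224.] [332. 143.] 2.1 0.6 0.54
cap_lug [ 0.456  -0.3205 -0.0057] [179. 275.] [296. 154.] 4.0 0.89 0.75
cap_lug [ 0.3147 -0.3475  0.02  ] [144. 239.] [332. 147.] 2.4 0.86 0.93
cap_lug [ 0.3638 -0.3495  0.076 ] [144. 239.] [319. 135.] 0.6 0.86 0.69
cap_lug [ 0.3011 -0.459  -0.066 ] [112. 269.] [332. 147.] 2.1 0.83 0.93
inlet [0.6037 0.2198 0.0435] [365. 205.] [242. 253.] 0.8 0.92 0.95
inlet_top [0.6097 0.2232 0.0931] [371. 195.] [239. 244.] 1.8 0.77 0.84
inlet_rim [0.6094 0.2158 0.0915] [368. 196.] [238. 243.] 0.6 0.88 0.95
inlet_blue [0.4573 0.2149 0.026 ] [330. 178.] [288. 258.] 0.8 0.8 0.7
meter [ 0.5347 -0.4878  0.0046] [129. 330.] [278. 127.] 0.9 0.74 0.91
tape [ 7.114e-01 -2.350e-01 -2.000e-04] [256. 329.] [229. 165.] 1.1 0.95 0.65
```

View pics/c1.png

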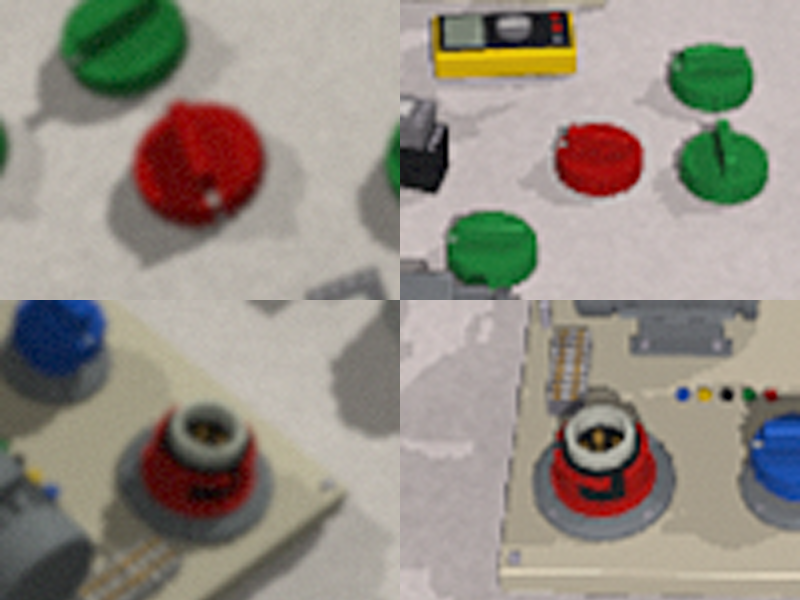

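The enlarged crop confirms it: the red cap has a white mark at its +x end, pointing roughly to world +x/-y. The red inlet is open, with a pale seal ring. I'm moving above the cap for a wrist view.

Request:
carry_out:
  series: "4.2 -3.5 0 0 1;4.2 -3.5 0 0 1;4.2 -3.5 0 0 1;4.2 -3.5 0 0 1;4.2 -3.5 0 0 1;4.2 -3.5 0 0 1;0 0 0 0 1"

```text
clock: 3.42
tcp_pos: [0.4329, -0.3028, 0.2397]
orientation: [-3.057, -0.719, -0.003]
contact_force: [-0.6, -1.3, -0.1]
grip_width: 0.0858
```

```bash
cat > lookcap.py <<'E'
from h import *
import sys
o,p=wrist(); print(o["clock"],o["tcp_pos"].round(4),o["joints"].round(3),o["contact_force"].round(1),o["moment"].round(2),o["grip_width"])
R=Rn.from_rotvec(o["orientation"]).as_matrix(); print("psi",np.arctan2(R[1,0],R[0,0]),R[:,2].round(3))
cv2.imwrite(sys.argv[1],p["color"])
for q,z in [("cap",0),("cap_rib",.049),("cap_lug",.0025),("contactor",0)]:
    for d in spotter.mark_of(p,q)[:3]: print(q,np.round(d["uv"]),round(d["confidence"],2),onz(p,d["uv"],z).round(4))
E
python3 lookcap.py pics/w1.png
```

```text
3.425 [ 0.4329 -0.3028  0.2397] [ 0.594  0.241 -0.118  1.898  0.031  1.003 -0.646] [-0.6 -1.3 -0.1] [-0.06 -0.03  0.02] 0.08577197714471836
psi 0.46210757771751004 [ 0.001  0.001 -1.   ]
cap [334. 287.] 0.82 [ 0.3189 -0.4546  0.    ]
cap [244. 258.] 0.81 [ 0.3027 -0.3168  0.    ]
cap [217.  52.] 0.64 [ 0.5282 -0.1804  0.    ]
cap_rib [240. 275.] 0.94 [ 0.3056 -0.3151  0.049 ]
cap_rib [338. 309.] 0.88 [ 0.3173 -0.451   0.049 ]
cap_rib [204.  48.] 0.84 [ 0.5229 -0.1789  0.049 ]
cap_lug [347. 272.] 0.98 [ 0.3505 -0.4571  0.0025]
cap_lug [268. 266.] 0.58 [ 0.3088 -0.3518  0.0025]
cap_lug [299. 157.] 0.57 [ 0.4646 -0.3195  0.0025]
contactor [345.  23.] 0.81 [ 0.6178 -0.2959  0.    ]
```

View pics/w1.png

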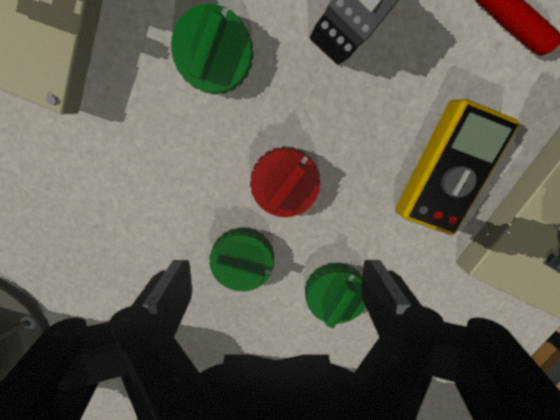

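Wrist view: the red cap is at (286,182) with its white mark at (304,161). The green look-alikes are at (242,258), (336,293) and (212,48).

```bash
python3 - <<'E'
from h import *
o,p=wrist()
c=p["color"]; k=c[120:240,220:360]; cv2.imwrite("pics/w1c.png",cv2.resize(k,(700,600),interpolation=cv2.INTER_CUBIC))
for u in spotter.trace(p,"cap")[:5]: print(np.round(u["uv"]),u["confidence"],u["pixels"].sum())
hsv=cv2.cvtColor(c,cv2.COLOR_BGR2HSV); m=(((hsv[...,0]<8)|(hsv[...,0]>172))&(hsv[...,1]>150)&(hsv[...,2]>60)).astype(np.uint8)
n,l,st,ce=cv2.connectedComponentsWithStats(m)
for i in range(1,n):
    if st[i,4]>300: print(ce[i],st[i])
E
```

```text
[287. 177.] 0.91 3966
[332. 289.] 0.83 2976
[240. 257.] 0.7 3367
[204.  43.] 0.61 5912
[525.90271967  19.10721757] [ 483    0   77   46 1912]
[281.25487541 177.50352113] [ 247  142   70   70 3692]
```

View pics/w1c.png

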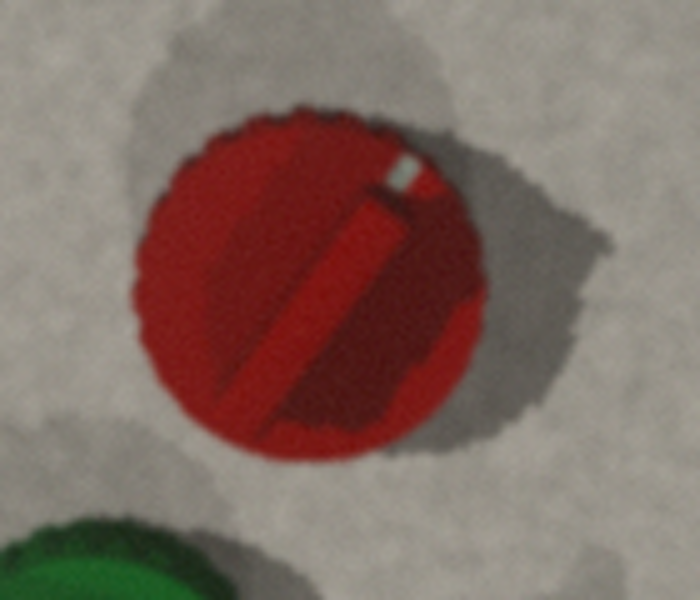

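```bash
python3 - <<'E'
from h import *
o,p=wrist()
f=lambda a,z: onz(p,(220+a[0]/5,120+a[1]/5),z)
c=f((311,284),.025); m=f((405,172),.025); a=f((386,212),.049); b=f((238,415),.049)
print(o["clock"],o["tcp_pos"].round(4),"c",c.round(4),"m",m.round(4),"dir",np.arctan2(*(m-c)[1::-1]),np.linalg.norm(m-c),"rib",((a+b)/2).round(4),np.arctan2(*(a-b)[1::-1]),np.linalg.norm(a-b))
R=Rn.from_rotvec(o["orientation"]).as_matrix(); print("psi",np.arctan2(R[1,0],R[0,0]),R[:,2].round(4),o["joints"].round(3))
cv2.imwrite("pics/w1d.png",p["color"])
E
```

```text
3.775 [ 0.4297 -0.3087  0.2392] c [ 0.433  -0.3153  0.025 ] m [ 0.4667 -0.3233  0.025 ] dir -0.2328014583275814 0.03465512464820892 rib [ 0.4311 -0.3156  0.049 ] -0.16132959514851838 0.057486327827414536
psi 0.45136115061313953 [-2.e-04 -2.e-04 -1.e+00] [ 0.6    0.243 -0.112  1.897  0.032  1.004 -0.645]
```

Request:
carry_out:
  series: "-0.1 0.7 1 0.1625 1;0 0 2 0.1625 1;0 0 2 0.1625 1;0 0 3 0.1625 1;0 0 0 0 1;0 0 0 0 1;0 0 0 0 1"

```text
clock: 4.7
tcp_pos: [0.4332, -0.3148, 0.1606]
orientation: [3.126, -0.305, 0.003]
contact_force: [0.1, 0.4, -0.2]
grip_width: 0.0851
```

```bash
python3 - <<'E'
from h import *
o,p=wrist(); c=p["color"].copy()
cv2.imwrite("pics/w2.png",cv2.resize(c[60:340,100:460],(720,560),interpolation=cv2.INTER_CUBIC))
print(o["clock"],o["tcp_pos"].round(4))
R=Rn.from_rotvec(o["orientation"]).as_matrix(); print("psi",np.arctan2(R[1,0],R[0,0]),R[:,2].round(4),o["joints"].round(3))
hsv=cv2.cvtColor(c,cv2.COLOR_BGR2HSV); m=(((hsv[...,0]<8)|(hsv[...,0]>172))&(hsv[...,1]>150)&(hsv[...,2]>40)).astype(np.uint8)
n,l,st,ce=cv2.connectedComponentsWithStats(m)
i=1+np.argmax(st[1:,4]); print(ce[i],st[i])
for q,z in [("cap",0),("cap_rib",.049),("cap_lug",.0025)]:
    for d in spotter.mark_of(p,q)[:2]: print(q,np.round(d["uv"]),round(d["confidence"],2),onz(p,d["uv"],z).round(4))
E
```

```text
4.7 [ 0.4332 -0.3148  0.1606]
psi -0.1947987914624276 [ 0.002  -0.0011 -1.    ] [ 0.517  0.342 -0.006  1.967  0.003  0.831 -1.256]
[278.39786978 196.30939701] [ 235  153   88   86 5821]
cap [120. 123.] 0.9 [ 0.5271 -0.1801  0.    ]
cap [296. 292.] 0.88 [ 0.3077 -0.3143  0.    ]
cap_rib [441. 286.] 0.94 [ 0.3207 -0.454   0.049 ]
cap_rib [281. 203.] 0.86 [ 0.4326 -0.3193  0.049 ]
cap_lug [275. 158.] 0.79 [ 0.4653 -0.3203  0.0025]
cap_lug [103.  85.] 0.71 [ 0.5619 -0.1786  0.0025]
```

View pics/w2.png

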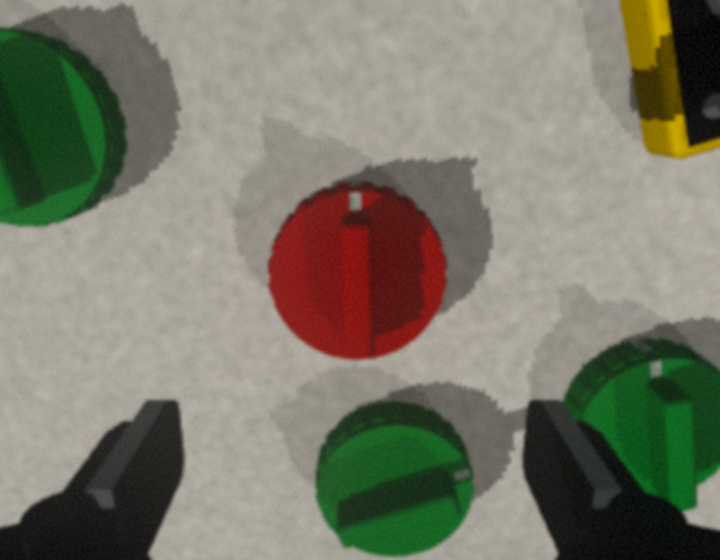

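```bash
python3 - <<'E'
from h import *
o,p=wrist()
T=np.eye(4);T[:3,:3]=Rn.from_rotvec(o["orientation"]).as_matrix();T[:3,3]=o["tcp_pos"]
f=lambda a,z: onz(p,(100+a[0]/2,60+a[1]/2),z)
for n,a,z in [("c",(357.5,270),.025),("mark",(355.5,201),.025),("ribA",(355,222),.049),("ribB",(358,352),.049)]:
    X=f(a,z); print(n,X.round(4),"tool",(np.linalg.inv(T)@np.r_[X,1])[:3].round(4))
print(o["tcp_pos"])
E
```

```text
c [ 0.4331 -0.3172  0.025 ] tool [0.0007 0.0026 0.1349]
mark [ 0.4655 -0.3226  0.025 ] tool [0.0335 0.0016 0.135 ]
ribA [ 0.4609 -0.3214  0.049 ] tool [0.0288 0.0013 0.111 ]
ribB [ 0.4021 -0.3112  0.049 ] tool [-0.0308  0.0028  0.1109]
[ 0.43278887 -0.31443751  0.1599385 ]
```

Request:
carry_out:
  series: "0 0.24 2.5 -0.025 1;0 0 2.5 0 1;0 0 2.5 0 1;0 0 2.5 0 1;0 0 2 0 1;0 0 0 0 1;0 0 0 0 1;0 0 0 0 1"
  grip_force: 80

```text
clock: 5.95
tcp_pos: [0.4327, -0.317, 0.0403]
orientation: [3.129, -0.269, 0.003]
contact_force: [-0.5, -0.7, 0.3]
grip_width: 0.0854
```

```bash
python3 - <<'E'
from h import *
o,p=wrist(); c=p["color"].copy()
cv2.imwrite("pics/w3.png",c)
print(o["clock"],o["tcp_pos"].round(4))
R=Rn.from_rotvec(o["orientation"]).as_matrix(); print("psi",np.arctan2(R[1,0],R[0,0]),R[:,2].round(4),o["joints"].round(3))
E
```

```text
5.95 [ 0.4327 -0.317   0.0403]
psi -0.1712362542342148 [ 1.6e-03 -9.0e-04 -1.0e+00] [ 0.526  0.529 -0.013  2.032  0.012  0.578 -1.237]
```

View pics/w3.png

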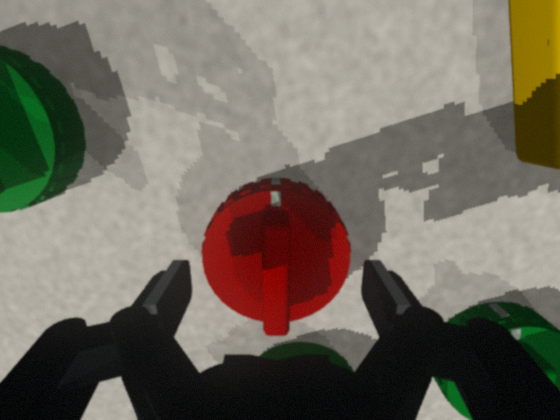

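The rib is centred between the fingers and aligned, with its axis at column about 276. Closing.

Request:
carry_out:
  series: "0 0 0.2 0 1;0 0 0 0 0;0 0 0 0 0;0 0 0 0 0;0 0 0 0 0;0 0 0 0 0;0 0 0 0 0;0 0 0 0 0"
  grip_force: 80

```text
clock: 7.0
tcp_pos: [0.4321, -0.3167, 0.0376]
orientation: [3.13, -0.269, 0.0]
contact_force: [-0.9, 0.2, 5.4]
grip_width: 0.0122
```

Request:
carry_out:
  series: "0 0 -1 0 0;0 0 -3 0 0;0 0 -5 0 0;0 0 -6 0 0;0 0 0 0 0;0 0 0 0 0"

```text
clock: 7.75
tcp_pos: [0.4316, -0.3162, 0.187]
orientation: [-3.13, 0.269, 0.001]
contact_force: [0.9, -0.1, -1.7]
grip_width: 0.0124
```

```bash
python3 - <<'E'
from h import *
o,p=wrist(); c=p["color"].copy()
cv2.imwrite("pics/w4.png",c)
print(o["clock"],o["tcp_pos"].round(4),o["contact_force"].round(2))
R=Rn.from_rotvec(o["orientation"]).as_matrix(); print("psi",np.arctan2(R[1,0],R[0,0]),R[:,2].round(4),o["joints"].round(3))
E
```

```text
7.75 [ 0.4316 -0.3162  0.187 ] [ 0.91 -0.13 -1.71]
psi -0.17125673088763282 [-4.e-04  3.e-04 -1.e+00] [ 0.522  0.308 -0.008  1.943  0.003  0.891 -1.229]
```

View pics/w4.png

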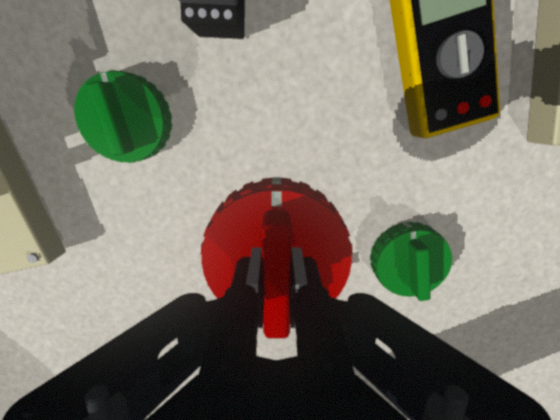

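The cap is held (the force changed by about 1.7 N and the rib sits between the pads). Carrying it high to a viewing pose short of the inlet.

Request:
carry_out:
  series: "0 0 -4 0 0;0.3 -4 -3.3 0 0;0.6 -6 0 0 0;0.6 -6 0 0 0;0.6 -6 0 0 0;0.6 -6 0 0 0;0.6 -6 0 0 0;0.6 -6 0 0 0"

```text
clock: 8.8
tcp_pos: [0.5379, 0.0725, 0.2582]
orientation: [3.129, -0.269, -0.005]
contact_force: [0.9, -0.4, -2.5]
grip_width: 0.0124
```

Request:
carry_out:
  series: "0.15 -6 0 0 0;0 0 0 -0.175 0;0 0 0 -0.175 0;0 0 0 -0.175 0;0 0 0 -0.175 0;0 0 0 -0.175 0;0 0 0 -0.175 0;0 0 0 -0.17 0"

```text
clock: 9.8
tcp_pos: [0.5493, 0.1294, 0.2579]
orientation: [-2.713, -1.58, 0.006]
contact_force: [-0.8, -0.3, -1.3]
grip_width: 0.012
```

Request:
carry_out:
  series: "0 0 0 0 0;0 0 0 0 0;0 0 0 0 0;0 0 0 0 0"

```text
clock: 10.3
tcp_pos: [0.5503, 0.1299, 0.2602]
orientation: [2.72, 1.572, -0.0]
contact_force: [-0.6, 0.6, -2.6]
grip_width: 0.0126
```

```bash
cat > lookin.py <<'E'
from h import *
import sys
o,p=wrist(); c=p["color"].copy()
cv2.imwrite(sys.argv[1],c)
print(o["clock"],o["tcp_pos"].round(4),o["contact_force"].round(2),o["moment"].round(2),o["grip_width"])
R=Rn.from_rotvec(o["orientation"]).as_matrix(); print("psi",np.arctan2(R[1,0],R[0,0]),R[:,2].round(4),o["joints"].round(3))
for q,z in [("inlet",.04),("inlet_top",.092),("inlet_rim",.086),("inlet_blue",.04)]:
    for d in spotter.mark_of(p,q)[:2]: print(q,np.round(d["uv"],1),round(d["confidence"],2),onz(p,d["uv"],z).round(4))
np.savez("last.npz",K=p["intrinsics"],R=p["R"],t=p["t"])
E
python3 lookin.py pics/w5.png
```

```text
10.3 [0.5503 0.1299 0.2602] [-0.62  0.62 -2.62] [0.01 0.05 0.07] 0.012564502473673756
psi 1.0480432143705927 [-1.e-04 -1.e-04 -1.e+00] [ 0.057  0.32  -0.494  1.771  0.169  1.093 -1.016]
inlet [275.5  81.6] 0.92 [0.6029 0.2226 0.04  ]
inlet_top [277.1  75.8] 0.56 [0.6049 0.2227 0.092 ]
inlet_rim [276.5  76.4] 0.9 [0.6044 0.223  0.086 ]
inlet_rim [171.1 156.5] 0.53 [0.4709 0.2112 0.086 ]
inlet_blue [173.6 155.5] 0.65 [0.4564 0.2125 0.04  ]
```

View pics/w5.png

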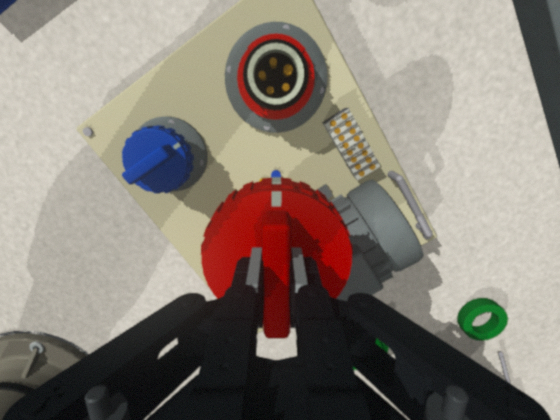

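The inlet's open red collar is at (276,76), and the blue one at (172,157) is closed. I'm rectifying the rim plane to find the gaps.

```bash
cat > rect.py <<'E'
import sys,cv2,numpy as np
# rectify plane z about centre: out 600px = 120mm ; image right=+x world, up=+y
def rect(img,K,R,t,cx,cy,z,half=.06,n=600):
    g=np.linspace(-half,half,n); X,Y=np.meshgrid(cx+g,cy-g)
    W=np.stack([X,Y,np.full_like(X,z)],-1)@R.T+t; u=W@K.T
    return cv2.remap(img,(u[...,0]/u[...,2]).astype(np.float32),(u[...,1]/u[...,2]).astype(np.float32),cv2.INTER_CUBIC)
if __name__=="__main__":
    d=np.load("last.npz"); img=cv2.imread(sys.argv[1]); cx,cy,z=map(float,sys.argv[3:6])
    o=rect(img,d["K"],d["R"],d["t"],cx,cy,z)
    for rr in (36.5,31): cv2.circle(o,(300,300),int(rr*5),(255,255,0),1)
    cv2.imwrite(sys.argv[2],o)
E
python3 rect.py pics/w5.png pics/w5r.png .604 .2228 .086
```

```text
(no output)
```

View pics/w5r.png

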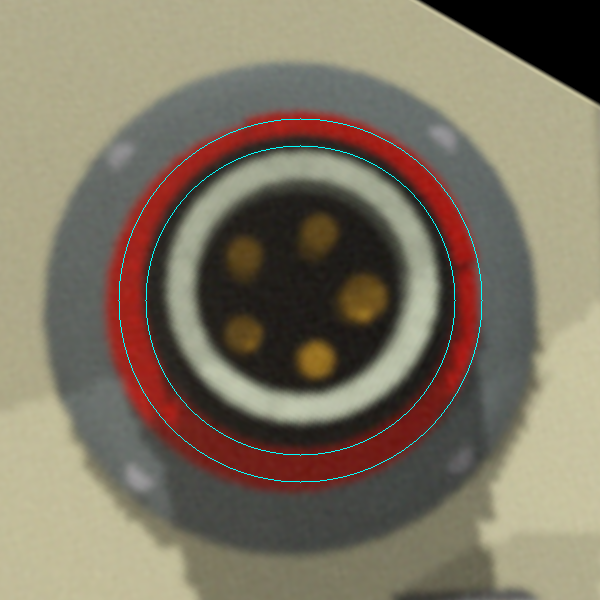

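```bash
python3 - <<'E'
import cv2,numpy as np
from rect import rect
d=np.load("last.npz"); img=cv2.imread("pics/w5.png")
o=rect(img,d["K"],d["R"],d["t"],.6027,.2226,.086)
pol=cv2.warpPolar(o,(220,720),(300,300),220,cv2.WARP_POLAR_LINEAR)  # rows angle (cw in image = -world)
pol=cv2.rotate(pol[:,120:220],cv2.ROTATE_90_COUNTERCLOCKWISE)
pol=cv2.convertScaleAbs(cv2.resize(pol,(720,400)),alpha=1.6,beta=10)
cv2.imwrite("pics/pol.png",pol)
E
```

```text
(no output)
```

View pics/pol.png

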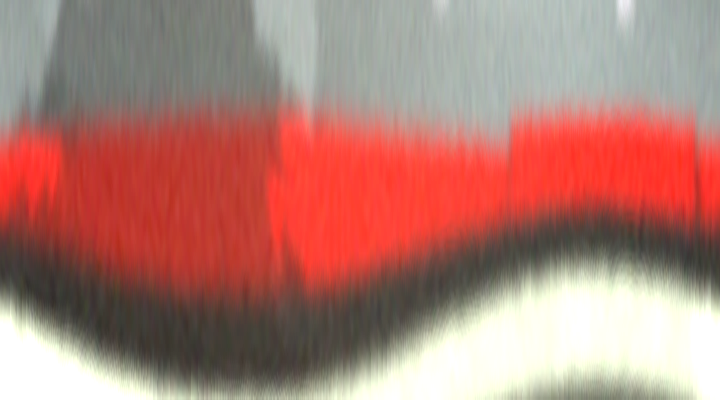

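```bash
python3 - <<'E'
import cv2,numpy as np
img=cv2.imread("pics/w5.png")
k=cv2.resize(img[18:138,220:335],None,fx=5.2,fy=4.9,interpolation=cv2.INTER_LANCZOS4)
cv2.imwrite("pics/w5k.png",cv2.convertScaleAbs(k,alpha=1.8,beta=0))
E
```

```text
(no output)
```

View pics/w5k.png

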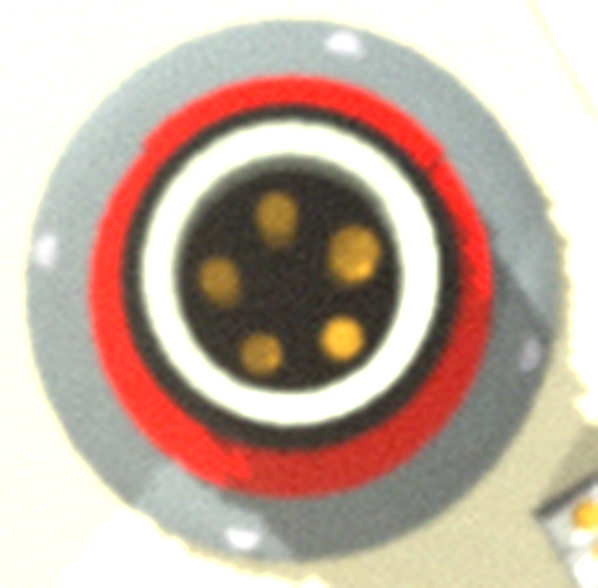

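```bash
python3 - <<'E'
import cv2,numpy as np
from h import *
d=np.load("last.npz"); p=dict(intrinsics=d["K"],R=d["R"],t=d["t"])
print("flange",onz(p,(276,77.2),.05).round(4),"ring",onz(p,(275.95,73.6),.104).round(4))
from scipy.optimize import least_squares
# rim outer arc & flange fit using edge points
img=cv2.imread("pics/w5.png")
k=cv2.resize(img[170:350,190:365],None,fx=3.4,fy=3.3,interpolation=cv2.INTER_CUBIC); cv2.imwrite("pics/w5cap.png",cv2.convertScaleAbs(k,alpha=1.5))
o=np.array([0.5503,0.1299,0.2602])
Rw=Rn.from_rotvec([2.72,1.572,0]).as_matrix()
for x0 in (-.002,0,.002,.004):
    out=[]
    for (a,z) in [((.042,0,),.025),((.042,0),0.0),((.032,0),.049),((-.032,0),.049),((0,.042),.025),((0,-.042),.025)]:
        t=np.array([a[0]+x0,a[1],.0376-z]); out.append(proj(p,o+Rw@t).round(1).tolist())
    print(x0,out)
E
```

```text
flange [0.6052 0.2255 0.05  ] ring [0.6043 0.2239 0.104 ]
-0.002 [[276.0, 187.9], [276.0, 177.1], [276.0, 223.4], [276.0, 339.2], [351.3, 260.8], [200.7, 260.8]]
0 [[276.0, 184.1], [276.0, 173.7], [276.0, 219.2], [276.0, 336.0], [351.6, 257.6], [200.5, 257.6]]
0.002 [[276.0, 180.3], [276.0, 170.4], [276.0, 215.0], [276.0, 332.8], [351.9, 254.3], [200.2, 254.3]]
0.004 [[276.0, 176.5], [276.0, 167.1], [276.0, 210.7], [276.0, 329.6], [352.2, 251.1], [199.9, 251.1]]
```

View pics/w5cap.png

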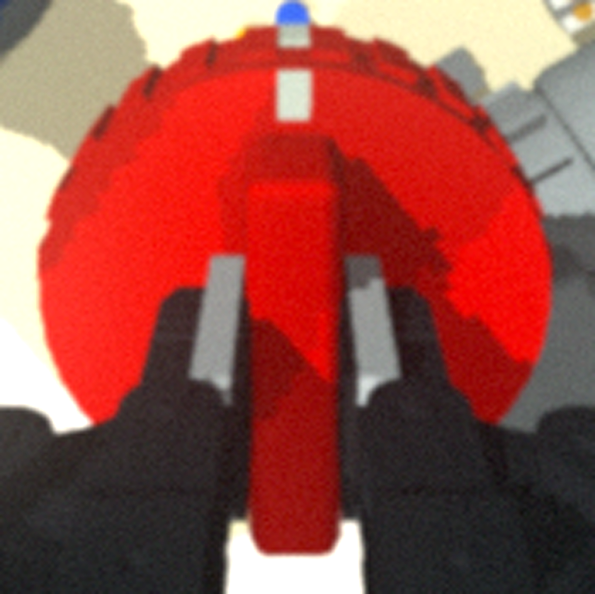

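Lugs repeat every 120° and gaps sit near 0 ± 120° (visible rim-segment ends at about 12° and 105° put gaps near -1° and 119°). The white-mark lug should therefore go in the gap at about 2.07 rad. Turning to that yaw and taking a second view.

Request:
carry_out:
  series: "2.8 4.25 0 0 0;2.8 4.25 0 -0.17 0;0 0 0 -0.17 0;0 0 0 -0.17 0;0 0 0 -0.17 0;0 0 0 -0.17 0;0 0 0 -0.176 0;0 0 0 0 0"

```text
clock: 11.55
tcp_pos: [0.652, 0.1357, 0.2601]
orientation: [-1.6, -2.703, -0.0]
contact_force: [-0.7, 0.3, -1.9]
grip_width: 0.012
```

Request:
carry_out:
  series: "0 0 0 0 0;0 0 0 0 0;0 0 0 0 0"

```text
clock: 11.92
tcp_pos: [0.6519, 0.136, 0.2604]
orientation: [1.598, 2.704, -0.0]
contact_force: [0.3, 0.2, -1.6]
grip_width: 0.0125
```

```bash
python3 lookin.py pics/w6.png; python3 - <<'E'
import cv2,numpy as np
from rect import rect
d=np.load("last.npz"); img=cv2.imread("pics/w6.png")
o=rect(img,d["K"],d["R"],d["t"],.604,.2232,.086)
cv2.circle(o,(300,300),183,(255,255,0),1)
pol=cv2.warpPolar(o,(220,720),(300,300),220,cv2.WARP_POLAR_LINEAR)
pol=cv2.rotate(pol[:,120:220],cv2.ROTATE_90_COUNTERCLOCKWISE)
pol=cv2.resize(pol,(600,200))
cv2.imwrite("pics/w6r.png",cv2.convertScaleAbs(np.vstack([o[100:500],pol]),alpha=1.8))
E
```

```text
11.925 [0.6519 0.136  0.2604] [ 0.27  0.21 -1.63] [0.02 0.08 0.01] 0.012470738568810159
psi 2.0739352299045426 [ 1.e-04 -1.e-04 -1.e+00] [ 0.159  0.529 -0.669  1.519  0.341  1.213 -0.061]
inlet [275.   88.3] 0.78 [0.6027 0.2227 0.04  ]
inlet_top [280.1  83.3] 0.85 [0.6063 0.2264 0.092 ]
inlet_top [278.   89.8] 0.61 [0.6074 0.2204 0.092 ]
inlet_rim [277.7  87. ] 0.78 [0.6058 0.2228 0.086 ]
inlet_blue [152.6  22.4] 0.93 [0.4591 0.2173 0.04  ]
inlet_blue [276.4  81. ] 0.65 [0.6004 0.2301 0.04  ]
```

View pics/w6.png

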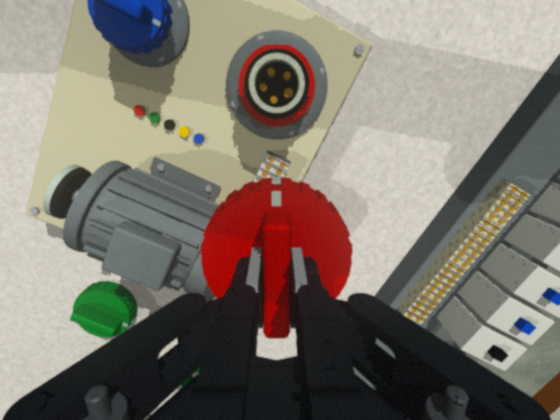

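View pics/w6r.png

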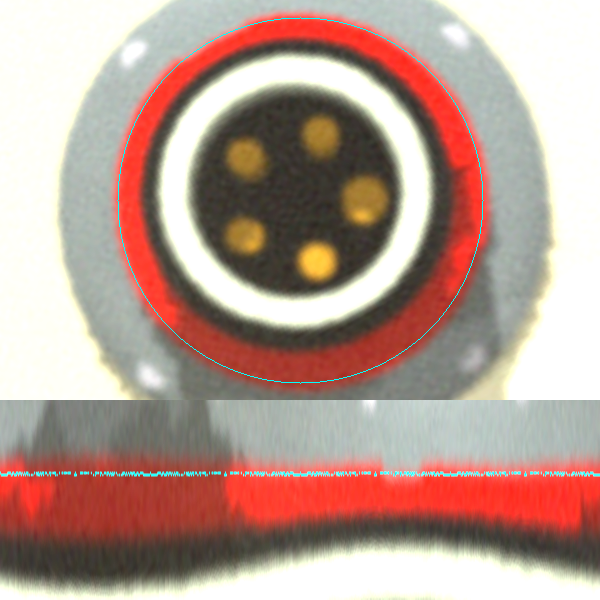

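Second view: the collar is at (277,85). The rectified rim has a gap from 107° to 132° (centre 119°) and an edge at 12.7°, which agrees with the first view (gap near -1°). The rim circle centres at (0.604,0.223). Moving the cap to hover above the collar.

Request:
carry_out:
  series: "5.1 0 0 0 0;5.1 0 0 0 0;0 0 4 0 0;0 0 4 0 0;0 0 2.6 0.0 0;0 0 0 0 0;0 0 0 0 0;0 0 0 0 0"

```text
clock: 13.18
tcp_pos: [0.6036, 0.2259, 0.156]
orientation: [1.597, 2.704, 0.004]
contact_force: [1.3, 0.5, -0.9]
grip_width: 0.012
```

```bash
python3 lookin.py pics/w7.png; python3 - <<'E'
from h import *
s=eyes.grab_frame("scene"); d=eyes.grab_frame("side")
f=lambda p,x,y: cv2.resize(p["color"][y-45:y+45,x-60:x+60],(400,300),interpolation=cv2.INTER_CUBIC)
w=cv2.imread("pics/w7.png")
cv2.imwrite("pics/c7.png",np.hstack([f(s,368,185),f(d,240,235)]))
E
```

```text
13.175 [0.6036 0.2259 0.156 ] [ 1.29  0.49 -0.93] [ 0.05 -0.08 -0.  ] 0.011996063269883794
psi 2.0746145076553058 [ 0.0026  0.0011 -1.    ] [ 0.008  0.595 -0.655  1.675  0.415  1.011 -0.283]
inlet_blue [115.1 131.2] 0.9 [0.4584 0.2153 0.04  ]
inlet_blue [277.6 241.1] 0.71 [0.6235 0.1928 0.04  ]
```

View pics/w7.png

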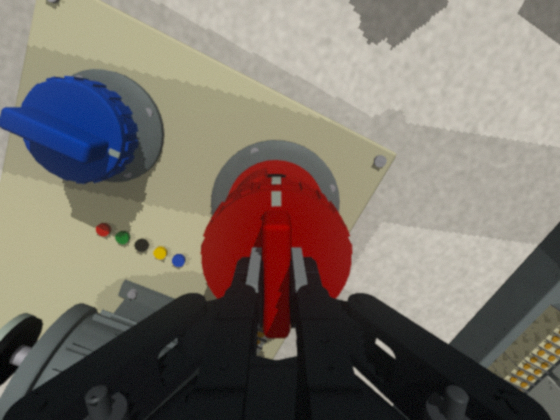

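View pics/c7.png

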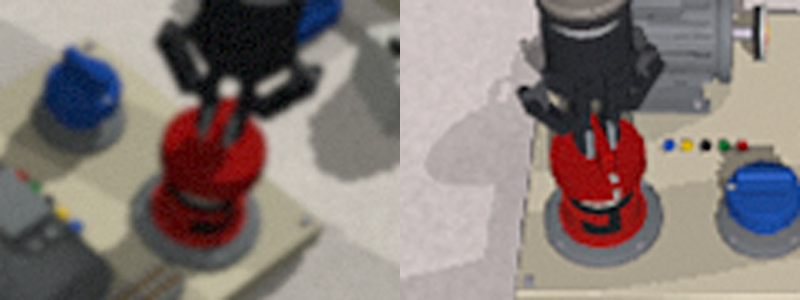

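```bash
cat > ov.py <<'E'
from h import *
import sys
cx,cy=map(float,sys.argv[1:3]); x0=float(sys.argv[3]); out=sys.argv[4]; zoff=.0376
o,w=wrist(); s=eyes.grab_frame("scene"); d=eyes.grab_frame("side")
R=Rn.from_rotvec(o["orientation"]).as_matrix(); print(o["clock"],o["tcp_pos"].round(4),o["contact_force"].round(1))
capo=o["tcp_pos"]+R@np.array([x0,0,zoff]); print("cap est",capo.round(4),"rel",(capo-[cx,cy,.04]).round(4))
a=np.linspace(0,2*np.pi,90)
def ov(p,x,y,hx,hy,n):
    f=n/(2*hx); k=cv2.resize(p["color"][y-hy:y+hy,x-hx:x+hx],None,fx=f,fy=f,interpolation=cv2.INTER_CUBIC)
    k=cv2.convertScaleAbs(k,alpha=1.4)
    def circ(c,r,col):
        pts=np.array([proj(p,[c[0]+r*np.cos(t),c[1]+r*np.sin(t),c[2]]) for t in a]); pts=(pts-[x-hx,y-hy]+.5)*f
        cv2.polylines(k,[pts.astype(np.int32)],True,col,1)
    circ((cx,cy,.05),.056,(255,255,0)); 
    circ((capo[0],capo[1],capo[2]+.025),.042,(0,255,0)); circ(capo,.042,(255,0,255))
    return k
A=ov(s,368,185,60,56,400);B=ov(d,240,235,60,56,400);C=ov(w,276,215,140,98,800)
h=min(len(A),len(B)); cv2.imwrite(out,np.hstack([A[:h],B[:h]])); cv2.imwrite(out.replace(".png","w.png"),C)
E
python3 ov.py .6042 .2231 -.0025 pics/ov1.png
```

```text
13.525 [0.6028 0.2253 0.1545] [ 0.4  0.1 -1. ]
cap est [0.604  0.2231 0.1169] rel [-0.0002 -0.      0.0769]
```

View pics/ov1.png

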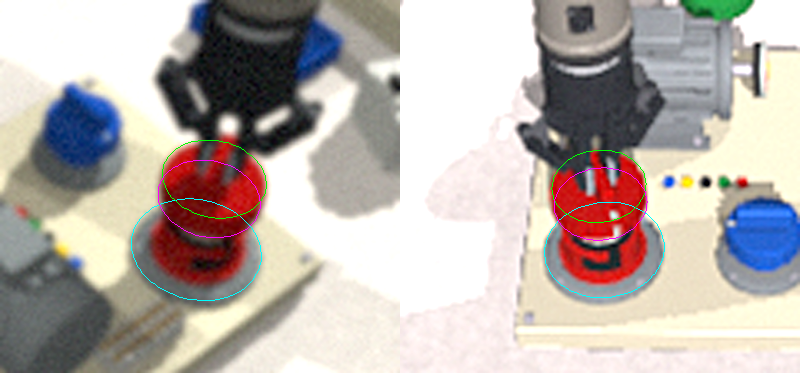

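View pics/ov1w.png

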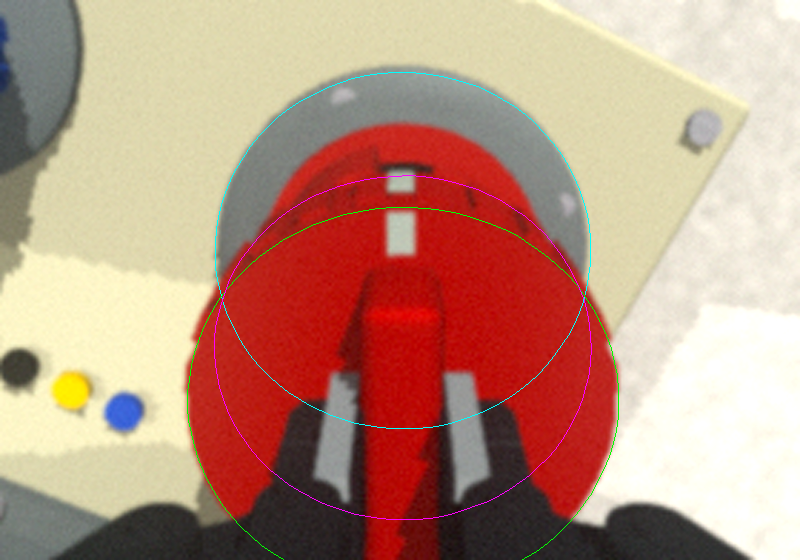

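Overlays in all three cameras agree to within about 1 mm, and the gap's dark mouth shows just ahead of the white mark at wrist-crop (405,168). Lowering with a small correction.

Request:
carry_out:
  series: "0.06 -0.06 0.8 0 0;0 0 0.8 0 0;0 0 0.6 0 0;0 0 0 0 0;0 0 0 0 0"

```text
clock: 14.3
tcp_pos: [0.602, 0.2256, 0.1324]
orientation: [1.597, 2.705, 0.0]
contact_force: [0.2, 0.6, -1.5]
grip_width: 0.0123
```

Request:
carry_out:
  series: "0 0 0.2 0 0;0 0 0.2 0 0;0 0 0 0 0;0 0 0 0 0"

```text
clock: 14.8
tcp_pos: [0.6019, 0.2255, 0.1283]
orientation: [1.597, 2.705, 0.0]
contact_force: [-0.1, 1.3, -2.2]
grip_width: 0.0121
```

Request:
carry_out:
  series: "0 0 0.2 0 0;0 0 0 0 0;0 0 0 0 0"

```text
clock: 15.18
tcp_pos: [0.6019, 0.2255, 0.1263]
orientation: [-1.597, -2.705, 0.0]
contact_force: [0.5, 0.0, -1.9]
grip_width: 0.0122
```

Request:
carry_out:
  series: "0 0 0.2 0 0;0 0 0 0 0;0 0 0 0 0"

```text
clock: 15.55
tcp_pos: [0.6019, 0.2256, 0.1243]
orientation: [1.597, 2.705, -0.0]
contact_force: [0.1, -0.1, -1.7]
grip_width: 0.012
```

Request:
carry_out:
  series: "0 0 0.2 0 0;0 0 0 0 0;0 0 0 0 0"

```text
clock: 15.92
tcp_pos: [0.6019, 0.2255, 0.1223]
orientation: [1.597, 2.705, -0.0]
contact_force: [-0.1, -0.0, -2.4]
grip_width: 0.0123
```

Request:
carry_out:
  series: "0 0 0.2 0 0;0 0 0 0 0;0 0 0 0 0"

```text
clock: 16.3
tcp_pos: [0.602, 0.2256, 0.1205]
orientation: [1.597, 2.705, 0.001]
contact_force: [0.7, -0.7, -0.5]
grip_width: 0.0124
```

Request:
carry_out:
  series: "0 0 0.2 0 0;0 0 0 0 0;0 0 0 0 0"

```text
clock: 16.68
tcp_pos: [0.6021, 0.2256, 0.1186]
orientation: [1.597, 2.705, 0.001]
contact_force: [0.2, 0.0, 2.4]
grip_width: 0.0119
```

Force rises at about 1.4 N/mm, starting exactly at the 44 mm height. That is the spring, so the lugs are in the gaps. Pressing on.

Request:
carry_out:
  series: "0 0 0.2 0 0;0 0 0.2 0 0;0 0 0 0 0;0 0 0 0 0"

```text
clock: 17.18
tcp_pos: [0.6021, 0.2256, 0.1149]
orientation: [1.597, 2.705, 0.0]
contact_force: [-1.6, -0.6, 6.8]
grip_width: 0.0125
```

Request:
carry_out:
  series: "0 0 0.2 0 0;0 0 0.2 0 0;0 0 0 0 0;0 0 0 0 0"

```text
clock: 17.68
tcp_pos: [0.6021, 0.2257, 0.1116]
orientation: [1.597, 2.704, 0.0]
contact_force: [-2.6, -3.0, 12.2]
grip_width: 0.0122
```

Request:
carry_out:
  series: "0 0 0.05 0.08 0;0 0 0 0.08 0;0 0 0 0.08 0;0 0 0 0 0"

```text
clock: 18.18
tcp_pos: [0.6033, 0.2265, 0.1118]
orientation: [1.909, 2.492, 0.005]
contact_force: [0.1, -0.4, 11.8]
grip_width: 0.0123
```

```bash
cat > st.py <<'E'
from h import *
o=r.get_obs(); R=Rn.from_rotvec(o["orientation"]).as_matrix()
print(o["clock"],o["tcp_pos"].round(4),"rel z",o["tcp_pos"][2]-.0776,"psi",np.arctan2(R[1,0],R[0,0]).round(3),"F",o["contact_force"].round(1),"M",o["moment"].round(2),o["joints"].round(2))
E
python3 st.py
```

```text
18.175 [0.6033 0.2265 0.1118] rel z 0.03417687474400821 psi 1.834 F [ 0.1 -0.4 11.8] M [-0.21  0.21  0.  ] [-0.05  0.63 -0.57  1.71  0.41  0.92 -0.52]
```

Turned 0.24 rad freely with no moment. Continuing, with slight compensation so the turn is about the cap's axis.

Request:
carry_out:
  series: "0 0.02 0.03 0.08 0;0 0.02 0 0.08 0;0 0.02 0 0.08 0;0 0 0 0 0"

```text
clock: 18.68
tcp_pos: [0.6041, 0.2267, 0.1116]
orientation: [2.194, 2.246, 0.006]
contact_force: [-0.5, -0.4, 12.1]
grip_width: 0.0125
```

```bash
python3 st.py
```

```text
18.675 [0.6041 0.2267 0.1116] rel z 0.03398837710282325 psi 1.594 F [-0.5 -0.4 12.1] M [-0.13  0.17 -0.08] [-0.09  0.62 -0.52  1.71  0.37  0.91 -0.73]
```

Request:
carry_out:
  series: "0 0.02 0 0.08 0;0 0.02 0 0.08 0;0 0.02 0 0.08 0;0 0 0 0 0"

```text
clock: 19.18
tcp_pos: [0.6048, 0.2267, 0.1117]
orientation: [2.448, 1.967, 0.007]
contact_force: [-0.1, -0.1, 12.4]
grip_width: 0.0121
```

```bash
python3 st.py
```

```text
19.175 [0.6048 0.2267 0.1117] rel z 0.034057197901875155 psi 1.354 F [-0.1 -0.1 12.4] M [-0.12  0.16 -0.04] [-0.12  0.61 -0.46  1.71  0.33  0.9  -0.94]
```

Request:
carry_out:
  series: "0 0.01 0 0.04 0;0 0.01 0 0.04 0;0 0 0 0 0;0 0 0 0 0"

```text
clock: 19.68
tcp_pos: [0.605, 0.2266, 0.1116]
orientation: [2.524, 1.869, 0.007]
contact_force: [0.5, -0.5, 11.6]
grip_width: 0.0122
```

```bash
python3 st.py
```

```text
19.675 [0.605  0.2266 0.1116] rel z 0.034013690402831476 psi 1.275 F [ 0.5 -0.5 11.6] M [-0.09  0.1   0.06] [-0.14  0.6  -0.44  1.71  0.32  0.89 -1.01]
```

Request:
carry_out:
  series: "0 0.01 0 0.04 0;0 0 0 0 0;0 0 0 0 0"

```text
clock: 20.05
tcp_pos: [0.6051, 0.2266, 0.1116]
orientation: [2.561, 1.818, 0.007]
contact_force: [0.3, -0.4, 11.8]
grip_width: 0.0124
```

```bash
python3 st.py
```

```text
20.05 [0.6051 0.2266 0.1116] rel z 0.03401746469854677 psi 1.235 F [ 0.3 -0.4 11.8] M [-0.06  0.13  0.04] [-0.14  0.6  -0.43  1.71  0.31  0.89 -1.04]
```

Request:
carry_out:
  series: "0 0.01 0 0.04 0;0 0 0 0 0;0 0 0 0 0"

```text
clock: 20.42
tcp_pos: [0.6051, 0.2266, 0.1116]
orientation: [2.596, 1.768, 0.007]
contact_force: [0.2, 0.3, 13.5]
grip_width: 0.0125
```

```bash
python3 st.py
```

```text
20.425 [0.6051 0.2266 0.1116] rel z 0.03398813102044612 psi 1.196 F [ 0.2  0.3 13.5] M [-0.11  0.13  0.4 ] [-0.15  0.6  -0.43  1.71  0.31  0.89 -1.08]
```

Request:
carry_out:
  series: "0 0.01 0 0.04 0;0 0 0 0 0;0 0 0 0 0"

```text
clock: 20.8
tcp_pos: [0.605, 0.2266, 0.1116]
orientation: [2.628, 1.719, 0.006]
contact_force: [-1.5, -0.8, 12.1]
grip_width: 0.0123
```

```bash
python3 st.py
```

```text
20.8 [0.605  0.2266 0.1116] rel z 0.03400828639156517 psi 1.159 F [-1.5 -0.8 12.1] M [-0.23  0.19  1.29] [-0.16  0.6  -0.42  1.71  0.3   0.89 -1.11]
```

Stop felt at a 0.87 rad turn (moment rising to 1.3 N m). Easing back slightly, letting the cap rise to 38 mm, then checking.

Request:
carry_out:
  series: "0 0 0 -0.05 0;0 0 -0.2 0 0;0 0 -0.2 0 0;0 0 0 0 0;0 0 0 0 0"

```text
clock: 21.42
tcp_pos: [0.6049, 0.2265, 0.1149]
orientation: [2.588, 1.78, 0.006]
contact_force: [-0.0, 0.7, 7.5]
grip_width: 0.0124
```

```bash
python3 st.py
```

```text
21.425 [0.6049 0.2265 0.1149] rel z 0.0372797989130558 psi 1.205 F [-0.   0.7  7.5] M [ 0.15 -0.08  0.11] [-0.15  0.6  -0.43  1.71  0.3   0.9  -1.07]
```

Request:
carry_out:
  series: "0 0 -0.1 0 0;0 0 0 0 0;0 0 0 0 0"

```text
clock: 21.8
tcp_pos: [0.6049, 0.2265, 0.1155]
orientation: [2.588, 1.78, 0.006]
contact_force: [3.3, 2.5, 5.8]
grip_width: 0.0121
```

```bash
python3 st.py
```

```text
21.8 [0.6049 0.2265 0.1155] rel z 0.037924432239831024 psi 1.205 F [3.3 2.5 5.8] M [ 0.31 -0.49  0.13] [-0.15  0.6  -0.43  1.71  0.3   0.9  -1.07]
```

Request:
carry_out:
  series: "0 0 -0.1 0 0;0 0 0 0 0;0 0 0 0 0"

```text
clock: 22.18
tcp_pos: [0.6048, 0.2264, 0.1156]
orientation: [-2.588, -1.78, -0.005]
contact_force: [4.7, 2.8, -0.1]
grip_width: 0.0124
```

```bash
python3 st.py
```

```text
22.175 [0.6048 0.2264 0.1156] rel z 0.038045726369345806 psi 1.205 F [ 4.7  2.8 -0.1] M [ 0.65 -1.09  0.11] [-0.15  0.6  -0.43  1.71  0.3   0.9  -1.07]
```

The tug is held hard at 38.0 mm, so the lugs are in the notches. Releasing and withdrawing.

Request:
carry_out:
  series: "0 0 0.1 0 0;0 0 0 0 0;0 0 0 0 0.5;0 0 0 0 0.5;0 0 0 0 0.5;0 0 0 0 0.5;0 0 -1 0 0.5;0 0 -3 0 0.5"

```text
clock: 23.18
tcp_pos: [0.6025, 0.2249, 0.154]
orientation: [-2.588, -1.78, 0.005]
contact_force: [0.5, -0.7, 0.9]
grip_width: 0.0428
```

Request:
carry_out:
  series: "0 0 -5 0 0.5;0 0 -5 0 0.5;-3 0 0 0 0.5;-3 0 0 0 0.5;0 0 0 0 0.5;0 0 0 0 0.5;0 0 0 0 0.5"

```text
clock: 24.05
tcp_pos: [0.5821, 0.1708, 0.2547]
orientation: [-2.587, -1.782, -0.001]
contact_force: [-0.7, -0.4, -0.2]
grip_width: 0.0428
```

```bash
python3 st.py; python3 - <<'E'
from h import *
o,w=wrist(); s=eyes.grab_frame("scene"); d=eyes.grab_frame("side")
for n,p in (("f_w",w),("f_s",s),("f_d",d)): cv2.imwrite(f"pics/{n}.png",p["color"])
a=np.linspace(0,2*np.pi,120)
def ov(p,x,y,hx,hy,n):
    f=n/(2*hx); y0=max(0,y-hy); k=cv2.convertScaleAbs(cv2.resize(p["color"][y0:y+hy,x-hx:x+hx],None,fx=f,fy=f,interpolation=cv2.INTER_CUBIC),alpha=1.4)
    for c,rr,col in (((.604,.2232,.05),.056,(255,255,0)),((.604,.2232,.103),.042,(0,255,0))):
        pts=np.array([proj(p,[c[0]+rr*np.cos(t),c[1]+rr*np.sin(t),c[2]]) for t in a]); cv2.polylines(k,[((pts-[x-hx,y0]+.5)*f).astype(np.int32)],True,col,1)
    return cv2.resize(k,(400,300)) 
u=proj(w,[.604,.2232,.1]); print(u)
W=ov(w,int(u[0]),int(max(u[1],82)),110,82,400)
cv2.imwrite("pics/f_ov.png",np.vstack([np.hstack([ov(s,368,190,60,45,400),ov(d,240,240,60,45,400)]),np.hstack([W,np.zeros_like(W)])]))
for q in ["cap","cap_rib"]:
    for A in spotter.mark_of(s,q)[:5]:
        for B in spotter.mark_of(d,q)[:5]:
            X=tri(s,A["uv"],d,B["uv"]); e=np.linalg.norm(proj(s,X)-A["uv"])+np.linalg.norm(proj(d,X)-B["uv"])
            if e<5 and X[1]>.1: print(q,X.round(4),round(e,1),A["confidence"])
E
```

```text
24.05 [0.5821 0.1708 0.2547] rel z 0.17707339678746953 psi 1.206 F [-0.7 -0.4 -0.2] M [ 0.01 -0.03  0.03] [-0.03  0.39 -0.47  1.68  0.19  1.11 -0.92]
[278.0002557  132.54191877]
cap [0.6086 0.2048 0.0805] 2.5 0.68
cap_rib [0.6124 0.2019 0.091 ] 0.9 0.71
cap_rib [0.6079 0.2266 0.1214] 1.4 0.63
```

View pics/f_ov.png

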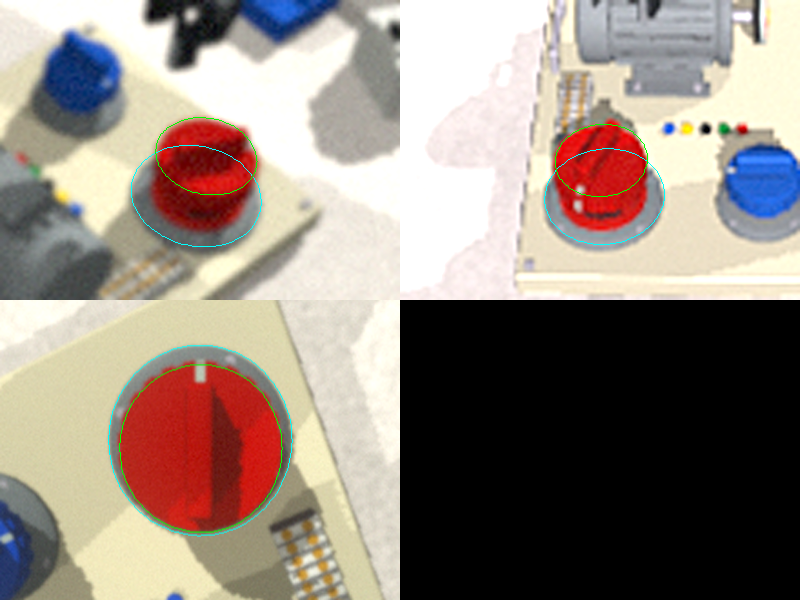

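View pics/f_s.png

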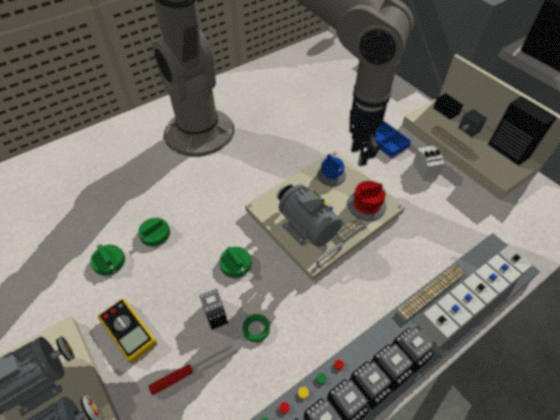

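The cap sits centred on the collar at scene (368,197): its outline matches the predicted locked-height circle in all three cameras, and the mark points as turned. The bystanders look unmoved and the gripper is clear, so I'm handing in.

```bash
python3 -c "
from bench import r
print(r.hand_in())"
```

```text
the job is handed in; nothing more can be done
None
```

The red cap is locked on the red inlet and the job is handed in, at about 24 s of the 64 s allowed.

**What I did:** I gripped the red cap by its rib and found the collar's gaps in two wrist views, near -1° and 119°. I lowered it with the lugs over the gaps and pressed to 34 mm above the inlet. I turned it clockwise 0.87 rad to the stop, let it rise, and released it.

**Checks on the lock:**
- **Lugs in the gaps:** the force rose at about 1.4 N/mm from 44 mm, which is the spring and not the rim.
- **Locked in the notches:** after the turn, an upward tug was held at 38.0 mm.
- **Forces:** the highest upward force I read was 13.5 N. The moment at the stop reached 1.3 N m, more than the 0.5 N m said to be ample, so I eased back straight away.
- **Final pictures:** all three cameras show the cap centred, looking level and at the expected height. The gripper is clear and the bystanders look unmoved in the scene picture.

**What disagreed:** the trained network's stereo positions for the placed cap and rib scattered by up to about 20 mm. I went by the picture overlays and the force readings instead.

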